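Lock the filter canister's bayonet ring

TASK

A fresh filter has been fitted in the dust canister with the red bayonet ring, but the ring is still open. Grip the red ring by its bar and twist it clockwise, about a quarter turn, until it clicks locked, then let go; leave the black ring of the other canister locked as it is.

Things in the scene. Friction and masses are not known exactly. Their poses are not given: they have to be found in the camera images.
- ring_red (a joint): angle of the red bayonet ring, rad: 0 open (white pointer at yellow dot), 1.45 locked (at green dot). Grows CLOCKWISE seen from above; firm stops at both ends. It starts open, between 0 and 0.25. Vertical axis through grip_red. Friction about 0.03 N m, no spring. A brass latch pin at the rim rides on the ring's flange and clicks down behind its end by 1.25 rad, so that the ring cannot turn back.
- grip_red (a point): centre of the red ring's grip bar, on the ring's axis; turns with it. Upright rib 66 mm long (x, to the white pointer), 14 mm thick (y), 36 mm tall; its top, 18 mm above this point, is 124 mm above the bench; its foot is on the ring's top face. Ring 76 mm across, 16 mm high, on a light grey 108 mm canister fixed to the bench. Pinch across y from above.
- ring_black (a joint): angle of the black bayonet ring, rad: 0 open (white pointer at yellow dot), 1.45 locked (at green dot). Grows CLOCKWISE seen from above; firm stops at both ends. It starts locked and must stay so. Vertical axis through grip_black. Friction about 0.03 N m, no spring. A brass latch pin at the rim rides on the ring's flange and clicks down behind its end by 1.25 rad, so that the ring cannot turn back.
- grip_black (a point): centre of the black ring's grip bar, on the ring's axis; turns with it. Upright rib 66 mm long (x, to the white pointer), 14 mm thick (y), 36 mm tall; its top, 18 mm above this point, is 124 mm above the bench; its foot is on the ring's top face. Ring 76 mm across, 16 mm high, on a light grey 108 mm canister fixed to the bench. Either ring may be on the left.
Not all that is in view belongs to the job. What is shaped like the part that bears ring_red but brown is not meant. Leave any purple look-alike of the part that bears ring_black alone.

How it is judged (in metres and radians):
At the end, for the whole second after the job is handed in: The red ring is locked (joint above 1.27 rad, within about 10 degrees of its stop), at rest and released; the black ring is still locked (above 1.27 rad) (value of joint each of ring_red, ring_black above 1.27 rad and velocity of joint ring_red between -0.1 and 0.1 rad/s and contact force between ring_red and the fingers below 0.1 N); the robot touches nothing.
It fails at once if the black ring was unlocked (not (value of joint ring_black above 1.27 rad)).
It also fails if it takes over 40 s, if anything falls off the work surface, if the arm or the gripper's body presses on something with over 40 N, if the wrist force passes 120 N, or if a joint passes its speed limit or range.

ROBOT

A 7-joint arm with a two-finger parallel gripper is mounted at the origin on the work surface. World frame = base frame: x ahead of the robot, y to its left, z up, the work surface at z = 0. Lengths are in m, angles in degrees, forces in N, time in s.
With the tool pointing down it reaches from about 0.4 to 0.85 m from the base axis. Payload 10.4 kg.
Tool frame: the origin (TCP) lies on the centre line of the jaws, within the pads' length; the fingertips stand 19 mm ahead of it and the grasp point (between the pads) is the TCP (manip.tip_reach is the distance from the TCP to the fingertips, in m); z points along the fingers, y is the direction in which the jaws open and shut (so a half turn about z gives the same grasp; the last joint's range is limited). The gripper opens to 87 mm and grips with 3 to 60 N. Pads are 19 mm wide; open, the fingers measure 117 mm over their backs; the gripper's body (75 mm by 190 mm) begins 51 mm behind the grasp point.
Start: joints at [-66.669, 19.034, -3.707, 83.658, 1.238, 77.344, -5.071], TCP at [0.26, 0.568, 0.242] pointing down, gripper open.
Joint ranges: [-148.97, 148.97], [-28.65, 121.19], [-84.17, 76.75], [9.2, 138.47], [-72.65, 252.65], [3.7, 117.97], [-149.18, 149.18]. Speed limits (degrees/s): [127.2, 127.2, 159.86, 159.86, 180, 180, 180].

INTERFACE

Orientations are given as a 3x3 rotation matrix whose columns are the frame's x, y, z axes.
In Python, from plant import manip gives the robot as it stands. The module is installed in compiled form; this text tells all that it offers.
- The arm moves only by the shell command python3 -m inch 'ROWS' [OPENING] [FORCE]. ROWS is text: rows parted by semicolons, each of 6 numbers parted by spaces: the shift along the tool's x, y, z in m, then the turn, a rotation vector about the tool's x, y, z in degrees. A call has 1 to 12 rows; each row is the pose to reach, as a shift and turn from the pose commanded when the call began, along the tool's axes at that moment; what a row does not reach only later rows make up. A row lasts 1/12 s, in which the tool goes at most 41.7 mm and 7.16 degrees, less where a joint would pass 70% of its speed; a pose out of reach is approached as far as the arm can. A call with a gripper value outside its range is refused whole. OPENING is the closure, from 0 (fully open) to 1 (shut), set as the call begins (- or left out, the last holds). The fingers move at their own pace and stop on an object; FORCE is the grip in N (left out, the last holds). Time passes only in rows, so rows that repeat a pose let the fingers close. It gives the time, the measured TCP pose, the force and the opening at its end, in the units of the state.
- manip.get_state(): the state, without advancing time (a new reading comes with each control period).
- manip.snapshot(name): name is "scene" or "top" or "wrist"; returns a dict with "image" (400x640x3 uint8, red, green, blue), "z_map" (400x640 float32, m along the optical axis (not along the pixel's ray), 0 where there is no reading), "intrinsics" (3x3 intrinsics, pixels), "eye" and "attitude" of the camera in the world; the wrist camera has in their place "T_tool_cam" (4x4, takes a point from camera to tool coordinates, whose origin is the TCP and whose axes are the flange's). Camera axes: x right, y down, z forward; pixel columns grow to the right and rows downward; lengths in m; the calibration is good to about 2 mm. The wrist camera is an equidistant fisheye: a pixel r from the principal point sees the ray r / f radians off the axis. A picture is of the moment at which its call begins: read the wrist's pose just before it.
- manip.close_job(): hands the job in, once; it reports no verdict.
The state is a dict: "time": time; "qpos": joint angles; "dq": joint speeds; "tau": joint torques, N m; "tcp_pos": TCP position; "tool_rot": TCP orientation; "contact_force": force on the tool from outside, world axes, zero at the start; "wrist_torque": the same for the moment, N m; "opening": finger opening in m.
Only numpy, scipy, OpenCV 4.12 (cv2) and the standard library are available. Lean on these libraries where they do the work, as an engineer would, in place of code of your own. Each camera call takes 0.05 s, during which the arm holds its last target.

## Working session

There is one attempt and no reset: what is moved stays moved. The work goes in short steps, Python scripts to look and compute and a shell command to move; the robot and the scene stay as the last step left them, time stands still between calls to the robot, and variables do not carry over. Pictures are saved under pics/ and viewed, and the job is handed in when it is done.

```bash
mkdir -p pics; python3 - <<'E'
from plant import manip
import cv2,numpy as np
s=manip.get_state();print(s['time'],s['tcp_pos'],s['tool_rot'],s['opening'])
for n in("top","scene"):
    c=manip.snapshot(n);cv2.imwrite(f'pics/{n}1.png',c['image'][:,:,::-1]);np.savez(f'{n}1.npz',**c)
    print(n,c['intrinsics'],c['eye'],c['attitude'])
E
```

```text
0.0 [0.2602553  0.56785469 0.24074449] [[-9.09088631e-01  4.16602432e-01 -5.24410700e-04]
 [ 4.16602758e-01  9.09087715e-01 -1.29161071e-03]
 [-6.13528379e-05 -1.39265955e-03 -9.99999028e-01]] 0.08720472805938688
top [[460.3494914    0.         316.44819552]
 [  0.         460.3494914  203.55768851]
 [  0.           0.           1.        ]] [ 0.25753267 -0.01900872  0.99038607] [[ 0.02499617 -0.98085323  0.19313758]
 [-0.9996522  -0.02289971  0.01307989]
 [-0.00840666 -0.19339735 -0.9810845 ]]
scene [[506.80849899   0.         320.64728499]
 [  0.         506.80849899 201.43516926]
 [  0.           0.           1.        ]] [1.15058027 0.26590334 0.60190835] [[-3.29502576e-01  5.30809792e-01 -7.80813049e-01]
 [ 9.44154657e-01  1.85417010e-01 -2.72383033e-01]
 [ 1.92439518e-04 -8.26959187e-01 -5.62261920e-01]]
```

View pics/top1.png

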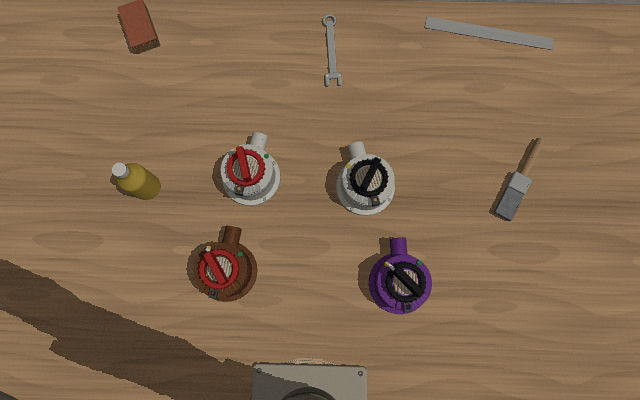

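View pics/scene1.png

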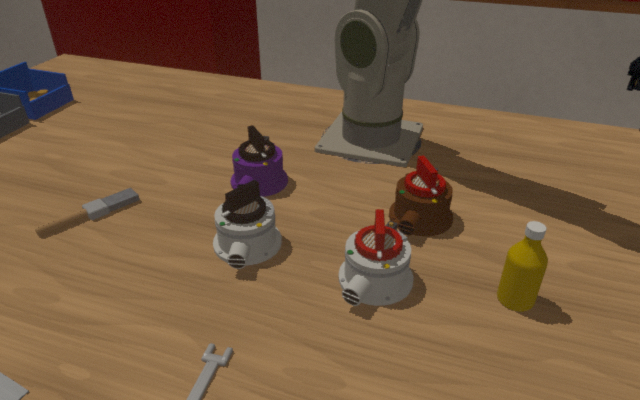

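Candidates in the top view are:
- the red ring on the grey canister at (245,167), which is the target
- the red ring on the brown canister at (218,268), a decoy
- the black ring on grey at (368,178), which must stay locked
- the black ring on purple at (405,282), a decoy

I'll check the choice in a close crop and measure the bar.

```bash
cat > h.py <<'E'
import numpy as np,cv2
def ray(c,uv,z):
    K=c['intrinsics'];d=c['attitude']@np.array([(uv[0]-K[0,2])/K[0,0],(uv[1]-K[1,2])/K[1,1],1]);e=c['eye']
    return e+d*(z-e[2])/d[2]
def world(c):
    K=c['intrinsics'];v,u=np.mgrid[:400,:640];Z=c['z_map']
    P=np.stack([(u-K[0,2])/K[0,0]*Z,(v-K[1,2])/K[1,1]*Z,Z],-1)
    return P@c['attitude'].T+c['eye']
E
python3 - <<'E'
from h import *
for n,box in(("top",(205,115,285,215)),("scene",(330,200,425,310))):
    c=dict(np.load(f'{n}1.npz'));W=world(c);im=c['image'].astype(int)
    x0,y0,x1,y1=box
    cv2.imwrite(f'pics/{n}crop.png',cv2.resize(c['image'][y0:y1,x0:x1,::-1],None,fx=5,fy=5,interpolation=cv2.INTER_CUBIC))
    red=(im[...,0]>110)&(im[...,1]<70)&(im[...,2]<70);m=np.zeros_like(red);m[y0:y1,x0:x1]=1
    for lo in (.1,.115):
        p=W[red&m&(W[...,2]>lo)&(W[...,2]<.14)];r=cv2.minAreaRect((p[:,:2]*1000).astype(np.float32));print(n,lo,len(p),r,np.median(p,0))
        v=np.linalg.svd(p[:,:2]-p[:,:2].mean(0),full_matrices=False)[2][0];print(p.mean(0),np.degrees(np.arctan2(v[1],v[0])))
E
```

```text
top 0.1 209 ((508.0894775390625, 139.5487060546875), (64.51415252685547, 13.189010620117188), 14.398568153381348) [0.50737569 0.13946684 0.12488668]
[0.50770219 0.13976064 0.12483809] -164.90641705613263
top 0.115 209 ((508.0894775390625, 139.5487060546875), (64.51415252685547, 13.189010620117188), 14.398568153381348) [0.50737569 0.13946684 0.12488668]
[0.50770219 0.13976064 0.12483809] -164.90641705613263
scene 0.1 212 ((506.8267517089844, 140.60096740722656), (67.85293579101562, 13.478437423706055), 16.024703979492188) [0.50914429 0.14137833 0.1242805 ]
[0.5092589  0.14102293 0.12413121] 15.511572281115077
scene 0.115 212 ((506.8267517089844, 140.60096740722656), (67.85293579101562, 13.478437423706055), 16.024703979492188) [0.50914429 0.14137833 0.1242805 ]
[0.5092589  0.14102293 0.12413121] 15.511572281115077
```

View pics/topcrop.png

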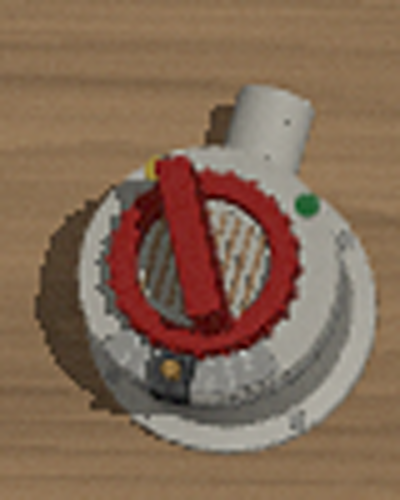

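View pics/scenecrop.png

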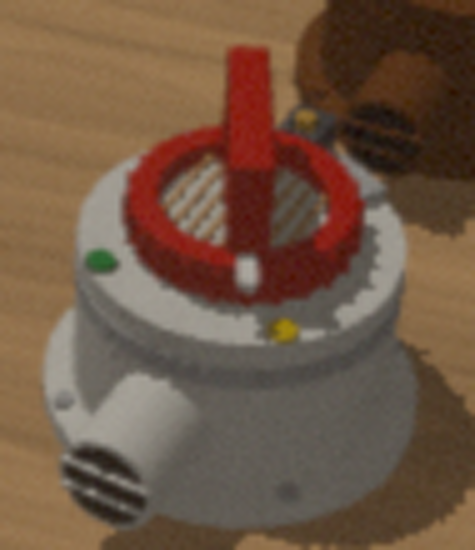

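The crop confirms the target: a grey canister with a red ring, the white pointer near the yellow dot, the green dot clockwise of it, and the bar at yaw about 15°. The bar centre is at about (0.508, 0.140). I'll hover above it with the jaws half closed.

```bash
python3 -m inch '-0.1 -0.07 0 0 0 -10; -0.2 -0.14 0 0 0 -20; -0.3 -0.21 0 0 0 -30; -0.4036 -0.2855 0 0 0 -40; -0.4036 -0.2855 0 0 0 -40; -0.4036 -0.2855 0 0 0 -40; -0.4036 -0.2855 0 0 0 -40; -0.4036 -0.2855 0 0 0 -40; -0.4036 -0.2855 0 0 0 -40; -0.4036 -0.2855 0 0 0 -40; -0.4036 -0.2855 0 0 0 -40; -0.4036 -0.2855 0 0 0 -40' 0.4 20
python3 -m inch '0 0 0 0 0 0; 0 0 0 0 0 0;0 0 0 0 0 0'
python3 - <<'E'
from plant import manip
import cv2,numpy as np
s=manip.get_state();print(s['time'],s['tcp_pos'],s['tool_rot'],s['opening'],s['qpos'])
c=manip.snapshot('wrist');cv2.imwrite('pics/w1.png',c['image'][:,:,::-1]);print(c['T_tool_cam'],c['intrinsics'])
np.savez('w1.npz',p=s['tcp_pos'],R=s['tool_rot'],**c)
E
```

```text
time: 1.1
tcp_pos: [0.5078, 0.1402, 0.2415]
tool_rot: [[-0.964, -0.265, -0.0], [-0.265, 0.964, 0.0], [0.0, 0.0, -1.0]]
contact_force: [1.5, 1.2, -0.3]
opening: 0.0523
time: 1.35
tcp_pos: [0.507, 0.1425, 0.2412]
tool_rot: [[-0.964, -0.265, -0.001], [-0.265, 0.964, 0.0], [0.001, 0.0, -1.0]]
contact_force: [0.2, 1.2, 0.1]
opening: 0.0523
1.35 [0.50701859 0.14253808 0.24118452] [[-9.64260940e-01 -2.64953334e-01 -7.55535256e-04]
 [-2.64953511e-01  9.64261177e-01  1.42926262e-04]
 [ 6.90664525e-04  3.37999930e-04 -9.99999704e-01]] 0.05230919190205832 [-31.90750686   6.37103286  12.1793405   99.22247962  -1.41469691
  74.59118751  85.93988718]
[[-1.50874431e-05 -9.52177798e-01 -3.05544498e-01  8.58468550e-02]
 [ 9.99999978e-01  4.94047345e-05 -2.03340379e-04 -2.48782411e-04]
 [ 2.08711540e-04 -3.05544494e-01  9.52177777e-01 -1.43140767e-01]
 [ 0.00000000e+00  0.00000000e+00  0.00000000e+00  1.00000000e+00]] [[309.70691629   0.         318.63943196]
 [  0.         309.70691629 196.75245098]
 [  0.           0.           1.        ]]
```

View pics/w1.png

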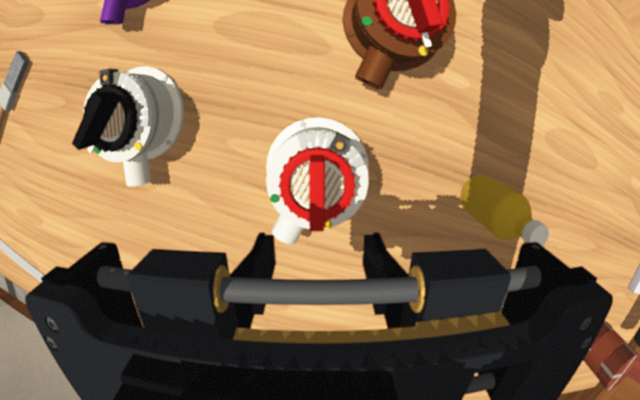

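```bash
python3 - <<'E'
from plant import manip
from h import *
s=manip.get_state();print(s['time'],s['tcp_pos'],s['dq'])
c=dict(np.load('w1.npz'));K=c['intrinsics'];T=c['T_tool_cam'];Z=c['z_map']
v,u=np.mgrid[:400,:640];x=(u-K[0,2])/K[0,0];y=(v-K[1,2])/K[1,1];r=np.hypot(x,y)+1e-9
t=np.tan(np.minimum(r,1.4))/r
P=np.stack([x*t*Z,y*t*Z,Z],-1)@T[:3,:3].T+T[:3,3]
W=P@c['R'].T+c['p'];im=c['image'].astype(int)
red=(im[...,0]>100)&(im[...,1]<70)&(im[...,2]<70)&(np.abs(W[...,2]-.124)<.008)&(np.hypot(W[...,0]-.508,W[...,1]-.14)<.06)
p=W[red];print(len(p),p.mean(0),cv2.minAreaRect((p[:,:2]*1000).astype(np.float32)))
q=P[red];print('tool',q.mean(0),cv2.minAreaRect((q[:,:2]*1000).astype(np.float32)))
a=np.argwhere(red);print(a.min(0),a.max(0))
E
```

```text
1.4 [0.50677514 0.14332569 0.24126013] [-0.67709858 -0.32614143 -0.50331859 -0.07113876  0.08734626 -0.14694593
  0.1111767 ]
1022 [0.50375568 0.13975995 0.12365102] ((505.63677978515625, 140.0253448486328), (64.90690612792969, 13.575173377990723), 14.806876182556152)
tool [ 0.0038012  -0.00185405  0.11753553] ((1.914957046508789, -2.0972933769226074), (64.90471649169922, 13.575133323669434), 0.5567459464073181)
[160 309] [230 324]
```

The wrist view shows the red bar at (317,190), between and ahead of the jaws and aligned with them. The bar is within 1° in yaw and about 2 mm to the −y side. I'll let the arm settle and check whether the TCP offset is still there.

```bash
python3 -m inch '0 0 0.03 0 0 0; 0 0 0.06 0 0 0;0 0 0.06 0 0 0;0 0 0.06 0 0 0;0 0 0.06 0 0 0;0 0 0.06 0 0 0;0 0 0.06 0 0 0;0 0 0.06 0 0 0'
cat > w.py <<'E'
from plant import manip
from h import *
import sys
s=manip.get_state();c=manip.snapshot('wrist')
print(s['time'],s['tcp_pos'],s['dq'].round(2) if hasattr(s['dq'],'round') else s['dq'])
cv2.imwrite(f'pics/{sys.argv[1]}.png',c['image'][:,:,::-1])
K=c['intrinsics'];T=c['T_tool_cam'];Z=c['z_map']
v,u=np.mgrid[:400,:640];x=(u-K[0,2])/K[0,0];y=(v-K[1,2])/K[1,1];r=np.hypot(x,y)+1e-9
t=np.tan(np.minimum(r,1.4))/r
P=np.stack([x*t*Z,y*t*Z,Z],-1)@T[:3,:3].T+T[:3,3]
W=P@np.array(s['tool_rot']).T+s['tcp_pos'];im=c['image'].astype(int)
red=(im[...,0]>100)&(im[...,1]<70)&(im[...,2]<70)&(np.abs(W[...,2]-.124)<.008)&(np.hypot(W[...,0]-.508,W[...,1]-.14)<.06)
p=W[red];print(len(p),p.mean(0),cv2.minAreaRect((p[:,:2]*1000).astype(np.float32)))
q=P[red];print('tool',q.mean(0),cv2.minAreaRect((q[:,:2]*1000).astype(np.float32)))
E
python3 w.py w2
```

```text
time: 2.07
tcp_pos: [0.5078, 0.1426, 0.1827]
tool_rot: [[-0.964, -0.265, 0.002], [-0.265, 0.964, 0.001], [-0.002, 0.0, -1.0]]
contact_force: [0.5, -0.5, -0.9]
opening: 0.0519
2.0667 [0.50782782 0.14258489 0.18272345] [ 0.18  0.24  0.08  0.51 -0.05 -0.12 -0.04]
1593 [0.50318877 0.13922893 0.1236764 ] ((505.0380554199219, 139.87921142578125), (64.64451599121094, 13.34760570526123), 14.590522766113281)
tool [ 0.00547237 -0.00202875  0.05903621] ((3.519145965576172, -1.892775058746338), (64.64717102050781, 13.347587585449219), 0.7909787893295288)
```

```bash
python3 -m inch '0.0015 -0.002 0 0 0 0; 0.0015 -0.002 0.02 0 0 0;0.0015 -0.002 0.04 0 0 0;0.0015 -0.002 0.055 0 0 0;0.0015 -0.002 0.07 0 0 0;0.0015 -0.002 0.07 0 0 0;0.0015 -0.002 0.07 0 0 0;0.0015 -0.002 0.07 0 0 0;0.0015 -0.002 0.07 0 0 0;0.0015 -0.002 0.07 0 0 0'
python3 w.py w3
```

```text
time: 2.95
tcp_pos: [0.5069, 0.1401, 0.1125]
tool_rot: [[-0.964, -0.265, 0.001], [-0.265, 0.964, 0.001], [-0.002, 0.0, -1.0]]
contact_force: [-1.1, -0.1, 0.5]
opening: 0.052
2.95 [0.50693049 0.14013379 0.11254338] [ 0.04  0.2  -0.05  0.18 -0.11 -0.16 -0.06]
2326 [0.4964398  0.13741559 0.12351922] ((505.3063659667969, 139.98377990722656), (65.14139556884766, 13.9047269821167), 14.664453506469727)
tool [ 0.01081879  0.0001639  -0.01099268] ((1.5932636260986328, 0.2887539863586426), (65.14866638183594, 13.904800415039062), 0.7094199657440186)
```

View pics/w3.png

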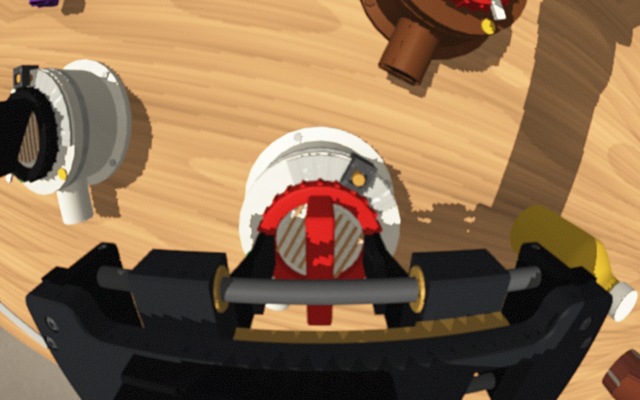

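The fingers straddle the bar at (320,240), centred within 0.3 mm. Now I'll close and watch the force.

```bash
python3 -m inch '0 0 0 0 0 0;0 0 0 0 0 0;0 0 0 0 0 0;0 0 0 0 0 0;0 0 0 0 0 0;0 0 0 0 0 0;0 0 0 0 0 0;0 0 0 0 0 0' 1 25
python3 -m inch '0 0 0 0 0 5;0 0 0 0 0 10;0 0 0 0 0 15;0 0 0 0 0 20;0 0 0 0 0 20;0 0 0 0 0 20'
python3 -c "
from plant import manip;s=manip.get_state();print(s['wrist_torque'],s['qpos'])"
```

```text
time: 3.67
tcp_pos: [0.5063, 0.1404, 0.1115]
tool_rot: [[-0.964, -0.265, -0.0], [-0.265, 0.964, 0.0], [0.0, 0.0, -1.0]]
contact_force: [-0.9, 0.8, -0.6]
opening: 0.0137
time: 4.17
tcp_pos: [0.5062, 0.1407, 0.1115]
tool_rot: [[-0.997, 0.077, -0.0], [0.077, 0.997, 0.001], [0.0, 0.001, -1.0]]
contact_force: [-0.5, 4.1, -0.5]
opening: 0.014
[ 0.96289823  0.18595316 -0.01363884] [-33.16986027  13.13823699  14.24346709 108.25042842  -3.78770607
  59.04830688  68.23121006]
```

```bash
python3 -m inch '0 0 0 0 0 6;0 0 0 0 0 12;0 0 0 0 0 18;0 0 0 0 0 24;0 0 0 0 0 30;0 0 0 0 0 36;0 0 0 0 0 42;0 0 0 0 0 45;0 0 0 0 0 45;0 0 0 0 0 45'
python3 - <<'E'
from plant import manip
import cv2,numpy as np
s=manip.get_state();print(s['wrist_torque'],s['qpos'])
for n,b in(('scene',(330,200,425,310)),('top',(205,115,285,215))):
    c=manip.snapshot(n)['image'];x0,y0,x1,y1=b
    cv2.imwrite(f'pics/{n}3.png',cv2.resize(c[y0:y1,x0:x1,::-1],None,fx=5,fy=5,interpolation=2))
E
```

```text
time: 5.0
tcp_pos: [0.5066, 0.1415, 0.1115]
tool_rot: [[-0.651, 0.759, 0.001], [0.759, 0.651, 0.002], [0.001, 0.002, -1.0]]
contact_force: [2.1, 7.1, -3.4]
opening: 0.0135
[ 1.52978434 -0.46346722 -0.00942521] [-37.9778031   13.34321964  19.63579975 108.47149346  -5.28047763
  58.956656    24.50787946]
```

View pics/scene3.png

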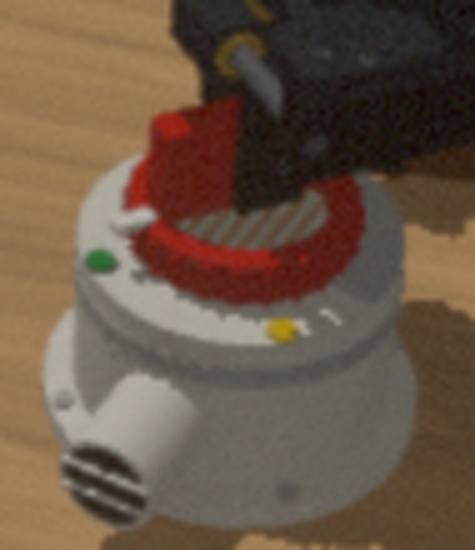

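```bash
python3 - <<'E'
from h import *
c=dict(np.load('scene1.npz'));W=world(c)
for u,v in((350,252),(387,266)):
    p=W[v,u];print(p,ray(c,(u,v),.074),np.degrees(np.arctan2(p[1]-.140,p[0]-.5065)))
E
```

```text
[0.53690413 0.1022415  0.0721822 ] [0.53901001 0.10280312 0.074     ] -51.158073151206395
[0.54974553 0.16648266 0.07157162] [0.55249671 0.1669379  0.074     ] 31.482434634475663
```

The dots lie at yaw 31.5° (yellow) and −51.2° (green). The bar is now at −49.4°, so the joint is at about 1.41 rad. I'll nudge it 2.5° more towards the stop, then release.

```bash
python3 -m inch '0 0 0 0 0 1;0 0 0 0 0 2;0 0 0 0 0 2.5;0 0 0 0 0 2.5;0 0 0 0 0 2.5;0 0 0 0 0 2.5'
python3 -c "
from plant import manip;s=manip.get_state();print(s['wrist_torque'],s['dq'])"
python3 -m inch '0 0 0 0 0 0;0 0 0 0 0 0;0 0 0 0 0 0;0 0 0 0 0 0;0 0 0 0 0 0;0 0 0 0 0 0' 0.6
python3 -m inch '0 0 -0.02 0 0 0;0 0 -0.04 0 0 0;0 0 -0.07 0 0 0;0 0 -0.1 0 0 0;0 0 -0.12 0 0 0;0 0 -0.12 0 0 0;0 0 -0.12 0 0 0;0 0 -0.12 0 0 0'
python3 w.py w4
python3 - <<'E'
from plant import manip
from h import *
c=manip.snapshot('scene');cv2.imwrite('pics/s4.png',cv2.resize(c['image'][150:310,200:440,::-1],None,fx=3,fy=3,interpolation=2))
E
```

```text
time: 5.6
tcp_pos: [0.5067, 0.1416, 0.1116]
tool_rot: [[-0.618, 0.787, 0.001], [0.787, 0.618, 0.002], [0.001, 0.002, -1.0]]
contact_force: [3.2, 7.1, -4.2]
opening: 0.0138
[ 1.62752763 -0.46402845  0.0081392 ] [-0.07234161 -0.04291908  0.0330335  -0.06669609 -0.02881812  0.00055284
  0.00382668]
time: 6.1
tcp_pos: [0.5064, 0.1397, 0.1116]
tool_rot: [[-0.614, 0.789, 0.0], [0.789, 0.614, -0.0], [-0.0, -0.0, -1.0]]
contact_force: [-0.3, -0.2, 0.0]
opening: 0.0344
time: 6.77
tcp_pos: [0.506, 0.1398, 0.2308]
tool_rot: [[-0.614, 0.789, -0.001], [0.789, 0.614, -0.0], [0.0, -0.001, -1.0]]
contact_force: [0.5, -1.4, -0.5]
opening: 0.0349
6.7667 [0.50603215 0.13983702 0.23079575] [ 0.18  0.67 -0.01  0.73  0.04 -0.03 -0.03]
1070 [0.50506241 0.14197154 0.12389148] ((505.7217712402344, 140.71240234375), (13.161815643310547, 64.89244842529297), 37.793792724609375)
tool [0.0022458  0.0006309  0.10690452] ((0.8471012115478516, 0.38357067108154297), (64.89281463623047, 13.16211986541748), 0.1036275252699852)
```

View pics/s4.png

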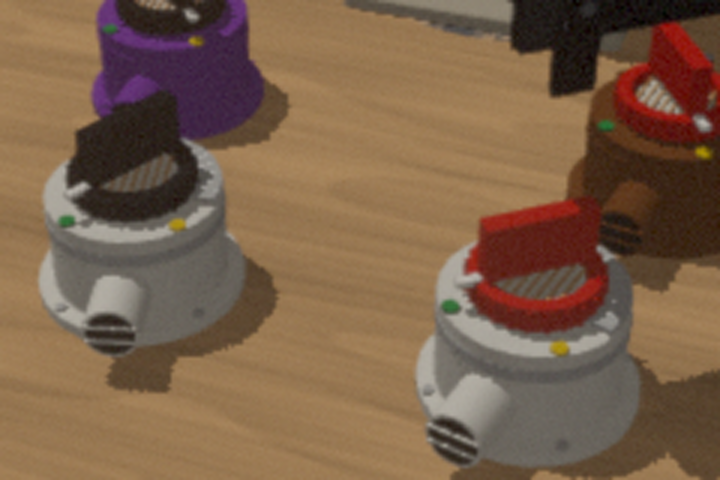

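View pics/w4.png

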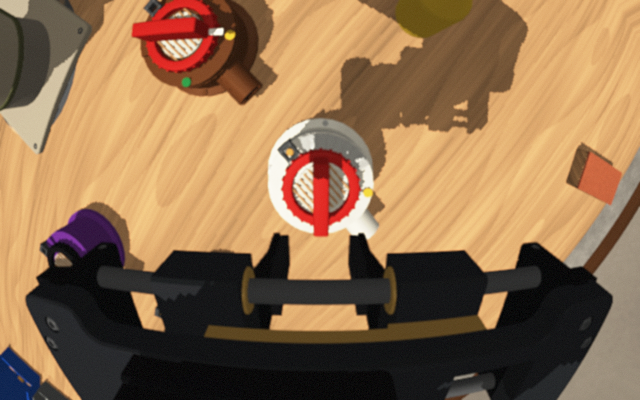

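In the scene crop, the red pointer at (468,280) sits by the green dot at (450,307), the same arrangement as on the black ring at (78,190). In the wrist view the bar stayed at yaw −52.2° after release, which is a joint angle of about 1.46 rad and so locked. The gripper is clear of everything.

```bash
python3 -m inch '0 0 0 0 0 0;0 0 0 0 0 0;0 0 0 0 0 0;0 0 0 0 0 0;0 0 0 0 0 0;0 0 0 0 0 0'; python3 -c "
from plant import manip;print(manip.close_job())"
```

```text
time: 7.37
tcp_pos: [0.5064, 0.14, 0.2315]
tool_rot: [[-0.614, 0.789, 0.0], [0.789, 0.614, 0.0], [0.0, 0.0, -1.0]]
contact_force: [-0.4, -0.2, 0.3]
opening: 0.0348
the job is handed in; nothing more can be done
None
```

The red ring on the light grey canister is locked. I gripped it by its bar, turned it about 67° clockwise to its stop, released it and lifted the arm clear, handing in at 7.4 s.

- **Red ring:** after release the wrist camera put the bar at yaw −52.2°. That makes the joint about 1.46 rad from the yellow-dot direction, with the pointer by the green dot. I took the latch to have clicked from that angle; I did not check the pin itself.
- **Black ring:** I never touched it. In the last picture its pointer is still by its green dot.
- **Contact:** the tool force was close to zero after I lifted clear, and under 9 N at every reading during the turn.
- **Disagreement:** the camera estimates of the bar centre differed by about 2–3 mm in x, within the stated calibration, and this did no harm.

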